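Start a fresh differential cell count

TASK

Start a fresh cell count on the console left of the microscope: press the raised far half of its black rocker switch fully home to switch it on, hold the wide white clear key fully down for a good second to wipe the old totals, then enter the first two cells by tapping the red key and after it the blue key, each fully down and let go again. Press lightly with the fingertips, one key at a time, no other key, and none before the console is on. Grasp and lift nothing, and leave the console and the small things around it where they stand.

Things in the scene. Friction and masses are not known exactly. Their poses are not given: they have to be found in the camera images.
- console: loose ivory cell-counter console, 1.0-1.8 kg, rubber feet, 190 (x) x 320 mm (y). Origin: centre of underside; x to its rear, y to its left. Keypad deck 34 mm up; from x +20 mm a hood rises to 66 mm. Row at x -10 mm: yellow (y +115), black (+71), blue (+27), red (-17), green (-61) keys, all alike, black rocker switch (-120). Wide white clear key at x -62, y +27.
- rocker_on_half (a point): press point on the rocker's far half (console rear side, white mark), 11 mm behind the pivot line; moves with it. Rocker 22 mm wide (y), 34 mm long (x), two 17 mm faces in a shallow V. Off: near face level 4 mm above the deck, far face rising to 10 mm; this point is then 42 mm above the worktop and goes down 4 mm, till the far face is level.
- rocker (a joint): angle of the rocker switch: 0 = off (start), 0.36 = on. Stiff: it stays at whatever angle it is left; 2 to 4 N straight down on the press point turns it. Press till the far face is level to reach 0.36; over 0.29 counts as on.
- clear_key_top (a point): centre of the top of the wide white clear key, 21 mm (console x) x 45 mm (y), top 44 mm above the worktop, 10 mm above the deck. Moves with the key.
- clear_key (a joint): how far the clear key is pressed: 0 = up, 0.004 m = fully down. Springs back when let go; starts to move at about 1.6 N, fully down at about 3.6 N.
- red_key_top (a point): centre of the top of the red key, 21 mm square at the foot, 17 mm on top, top 44 mm above the worktop, 10 mm above the deck; 44 mm from its neighbours. Moves with the key.
- red_key (a joint): travel of the red key: 0 = up, 0.004 m = fully down; same spring as the clear key.
- blue_key_top (a point): centre of the top of the blue key, same size, height and spring as the red key.
- blue_key (a joint): travel of the blue key: 0 = up, 0.004 m = fully down.
- yellow_key (a joint): travel of the yellow key (leftmost), same key; not to be pressed.
- black_key (a joint): travel of the black key, between yellow and blue; not to be pressed.
- green_key (a joint): travel of the green key, right of red; not to be pressed.
- bottle_oil: brown dropper bottle with black top, 34 mm wide, 107 mm tall, loose, right of the console; origin at the centre of its underside. Leave it alone. Beyond it the tall fixed microscope, a solid obstacle straight ahead of the robot: eyepieces about 0.2 m ahead of the base axis at 0.33 to 0.43 m height, a screen above them up to 0.67 m; swing the arm past it folded back or high.
- tally_counter: chrome hand tally counter, 58 x 74 x 23 mm, loose, beside the right end of the console; origin under it. Leave it alone.
- dust_cap: black round cap, 36 mm wide, 11 mm high, loose, beside the left end of the console; origin at the centre of its underside. Leave it alone.
- objective_case: clear and black round lens case, 39 mm wide, 54 mm tall, loose, beside the left end of the console; origin at the centre of its underside. Leave it alone.

How it is judged:
By the outcome, as a careful person would: the job done as asked, in the order asked, and still so for the second after the job is handed in, with the robot touching nothing.
It also fails if it takes over 67 s, if anything falls off the work surface, if the arm or the gripper's body presses on something with over 40 N, if the wrist force passes 120 N, or if a joint passes its speed limit or range.

ROBOT

A 6-joint arm with a two-finger parallel gripper is mounted at the origin on a cart in front of the work surface, level with it; the furniture and walls round the work are solid. World frame = base frame: x ahead of the robot, y to its left, z up, the work surface at z = 0. Lengths are in m, angles in rad, forces in N, time in s.
With the tool pointing down it reaches from about 0.35 to 0.775 m from the base axis. Payload 5.5 kg.
Tool frame: the origin (TCP) lies midway between the tips of the shut fingers; the grasp point (between the pads) lies 19 mm behind it; z points along the fingers, y is the line along which they close (so a half turn about z gives the same grasp; the last joint's range is limited). The gripper opens to 85 mm and grips with 20 to 120 N. Pads are 22 mm wide; open, the fingers measure 114 mm over their backs; the gripper's body (76 mm by 85 mm) begins 54 mm behind the grasp point. The pads swing forward as they close: fully open they stand 13 mm farther back than shut.
Start: joints at [0.984, 0.313, 0.046, 1.304, 0, 1.431], TCP at [0.248, 0.519, 0.231] pointing down, gripper open.
Joint ranges: [-2.76, 2.76], [-0.86, 1.69], [-1.03, 1.26], [-2.2, 2.34], [-1.47, 1.5], [-3.14, 3.14]. Speed limits (rad/s): [2.57, 2.57, 3.14, 3.14, 3.14, 3.14].

INTERFACE

Orientations are given as a unit quaternion [w, x, y, z].
In Python, from workcell import telemetry, imaging, env gives the robot as it stands. The module is installed in compiled form; this text tells all that it offers.
- The arm moves only by the tool step_arm, never from a script. Its argument "moves" is a list of rows, each a list of 3 entries, a list of its own where there are three numbers: the shift along the tool's x, y, z in mm, then the turn, a rotation vector about the tool's x, y, z in rad, then the finger opening in mm, from 0 to 85.4. A call has 1 to 8 rows; each row is the pose to reach, as a shift and turn from the pose commanded when the call began, along the tool's axes at that moment; what a row does not reach only later rows make up. A row lasts 1/12 s, in which the tool goes at most 41.7 mm and 7.16 degrees, less where a joint would pass 70% of its speed; a pose out of reach is approached as far as the arm can. A call with a gripper value outside its range is refused whole. The fingers move at their own pace and stop on an object; "grip_force" is the grip in N (left out, the last holds). Time passes only in rows, so rows that repeat a pose let the fingers close. It gives the time, the measured TCP pose, the force, the opening and the grip force at its end, in the units of the state.
- telemetry.get_state(): the state, without advancing time (a new reading comes with each control period).
- imaging.read_camera(name): name is "scene" or "top"; returns the picture (480x640x3 uint8, red, green, blue); there is no depth.
- imaging.camera_params(name): a dict with "camera_matrix" (3x3 intrinsics, pixels), "pose" (4x4, takes a point from camera to world coordinates). Camera axes: x right, y up, looking along -z (the intrinsics and any distortion apply to the point x, -y, -z); pixel columns grow to the right and rows downward; lengths in m; the calibration is good to about 2 mm. A picture is of the moment at which its call begins. camera_params takes no time and is no camera call.
- env.hand_in(): hands the job in; it is judged then, once.
The state is a dict: "clock": time; "joint_pos": joint angles; "qvel": joint speeds; "tau": joint torques, N m; "tcp_pos": TCP position; "orientation": TCP orientation; "wrist_force": force on the tool from outside, world axes, zero at the start; "ft_torque": the same for the moment, N m; "finger_gap": finger opening in m; "grip_force": force on a finger pad.
Only numpy, scipy, OpenCV 4.12 (cv2) and the standard library are available. Lean on these libraries where they do the work, as an engineer would, in place of code of your own. Each camera call takes 0.05 s, during which the arm holds its last target. There are 200 camera calls.

## Working session

There is one attempt and no reset: what is moved stays moved. The work goes in short steps, Python scripts to look and compute and a tool call to move; the robot and the scene stay as the last step left them, time stands still between calls to the robot, and variables do not carry over. Pictures are saved under pics/ and viewed, at most 10 in all, crops included, and the job is handed in when it is done.

Besides the shell and the picture viewer there is one more tool, called after "Call:" in YAML: its name, and indented under it one key for each argument. step_arm: Moves the arm, as the interface text tells. Its arguments: {"type":"object","properties":{"moves":{"type":"array"},"grip_force":{"type":"number"}},"required":["moves"]}

```bash
mkdir -p pics
python3 - <<'E'
from workcell import telemetry, imaging
import cv2,numpy as np
s=telemetry.get_state();print({k:np.round(v,3).tolist() for k,v in s.items()})
for n in("scene","top"):
    cv2.imwrite(f"pics/{n}0.png",imaging.read_camera(n)[...,::-1])
    p=imaging.camera_params(n);print(n,{k:np.round(v,3).tolist() if not isinstance(v,str) else v for k,v in p.items()})
E
```

```text
{'clock': 0.0, 'joint_pos': [0.984, 0.314, 0.045, 1.304, 0.0, 1.431], 'qvel': [0.001, 0.0, -0.0, -0.001, 0.001, 0.001], 'tau': [0.001, -48.063, 29.853, 0.019, -0.0, 0.0], 'tcp_pos': [0.248, 0.518, 0.23], 'orientation': [-0.0, 0.222, 0.975, -0.001], 'wrist_force': [0.091, 0.128, -0.398], 'ft_torque': [0.012, -0.027, 0.037], 'grip_force': 0.0, 'finger_gap': 0.085}
scene {'camera_matrix': [[610.249, 0.0, 318.729], [0.0, 610.249, 249.055], [0.0, 0.0, 1.0]], 'pose': [[-0.44, 0.401, -0.804, -0.408], [-0.898, -0.199, 0.392, 0.735], [-0.003, 0.894, 0.448, 0.558], [0.0, 0.0, 0.0, 1.0]]}
top {'camera_matrix': [[487.932, 0.0, 318.466], [0.0, 487.932, 242.269], [0.0, 0.0, 1.0]], 'pose': [[0.065, 0.973, -0.221, 0.323], [-0.998, 0.064, -0.013, 0.3], [0.002, 0.221, 0.975, 0.873], [0.0, 0.0, 0.0, 1.0]]}
```

View pics/scene0.png

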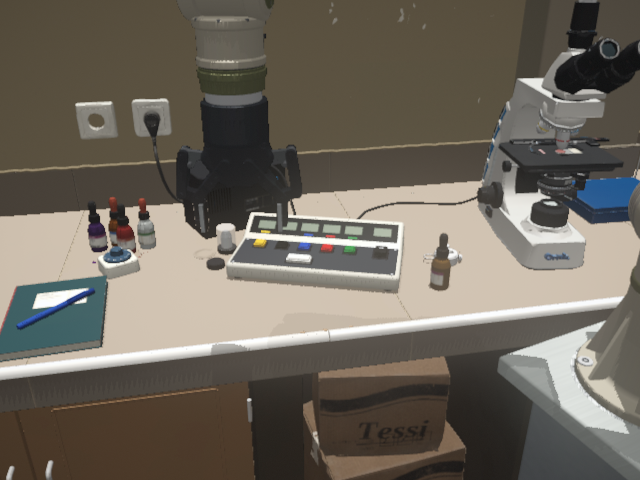

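View pics/top0.png

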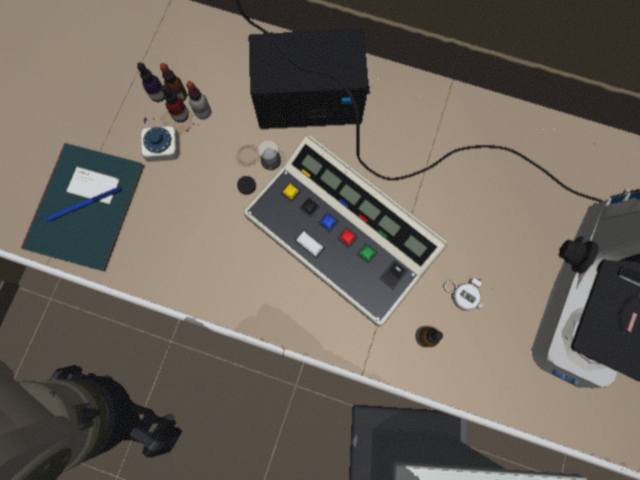

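The top view shows the console turned about 35° clockwise in the picture, with yellow at (290,191), blue (328,221), red (348,237), green (367,253), clear (310,243) and the rocker near (397,272). The small items sit off both of its ends. The scene view agrees.

```bash
cat > h.py <<'E'
import cv2,numpy as np
from workcell import telemetry, imaging
from scipy.spatial.transform import Rotation as R
L={'yellow':(-.010,.115),'blue':(-.010,.027),'red':(-.010,-.017),'green':(-.010,-.061),'clear':(-.062,.027),'rocker':(.001,-.120)}
def cast(n,uv,z):
    p=imaging.camera_params(n);K=p['camera_matrix'];T=np.array(p['pose'])
    d=np.linalg.inv(K)@[uv[0],uv[1],1];d=T[:3,:3]@(d*[1,-1,-1]);o=T[:3,3]
    return (o+d*(z-o[2])/d[2])
def proj(n,P):
    p=imaging.camera_params(n);T=np.array(p['pose']);c=T[:3,:3].T@(np.array(P)-T[:3,3])*[1,-1,-1]
    q=np.array(p['camera_matrix'])@c;return q[:2]/q[2]
def keys(im,seeds,r=12):
    hsv=cv2.cvtColor(im,cv2.COLOR_RGB2HSV).astype(int);H,S,V=cv2.split(hsv.astype(np.uint8))
    H=H.astype(int);hue={'yellow':25,'blue':115,'red':0,'green':65};out={}
    for k,(u,v) in seeds.items():
        if k in hue: m=(abs((H-hue[k]+90)%180-90)<14)&(S>120)&(V>70)
        else: m=(V>150)&(S<70)
        w=np.zeros(m.shape,bool);w[int(v-r):int(v+r)+1,int(u-r-4):int(u+r)+5]=1
        n,lab,st,c=cv2.connectedComponentsWithStats((m&w).astype(np.uint8))
        if n>1:
            i=1+st[1:,4].argmax();out[k]=(c[i],st[i,4])
    return out
def fit(A,B):
    A=np.array(A);B=np.array(B);a=A-A.mean(0);b=B-B.mean(0)
    th=np.arctan2((a[:,0]*b[:,1]-a[:,1]*b[:,0]).sum(),(a*b).sum())
    Rm=np.array([[np.cos(th),-np.sin(th)],[np.sin(th),np.cos(th)]]);t=B.mean(0)-Rm@A.mean(0)
    return th,Rm,t,B-(A@Rm.T+t)
E
python3 - <<'E'
from h import *
S={'top':{'yellow':(290,191),'blue':(328,221),'red':(348,237),'green':(367,253),'clear':(310,243)},
'scene':{'yellow':(261,239),'blue':(305,242),'red':(328,244),'green':(350,245),'clear':(299,259)}}
for n in S:
    k=keys(imaging.read_camera(n),S[n],12 if n=='top' else 8)
    for z in (.042,):
        th,Rm,t,r=fit([L[i] for i in k],[cast(n,k[i][0],z)[:2] for i in k])
        print(n,{i:(k[i][0].round(1).tolist(),int(k[i][1])) for i in k},'th',th.round(4),'t',t.round(4));print((r*1e3).round(1).tolist())
        for i in L: print(i,(Rm@L[i]+t).round(4))
E
```

```text
top {'yellow': ([290.3, 191.0], 160), 'blue': ([328.0, 221.2], 154), 'red': ([347.3, 236.7], 159), 'green': ([366.8, 252.4], 142), 'clear': ([309.1, 243.1], 277)} th -0.6295 t [0.5421 0.2691]
[[-0.5, -0.4], [-0.0, -0.0], [0.1, 0.1], [0.2, 0.4], [0.3, -0.1]]
yellow [0.6017 0.3679]
blue [0.5499 0.2968]
red [0.524  0.2612]
green [0.4981 0.2257]
clear [0.5079 0.3274]
rocker [0.4723 0.1715]
scene {'yellow': ([259.4, 242.8], 82), 'blue': ([304.2, 245.3], 55), 'red': ([326.5, 247.3], 71), 'green': ([348.8, 247.3], 24), 'clear': ([298.8, 257.1], 183)} th -0.5888 t [0.5399 0.2732]
[[-1.1, -1.0], [-0.8, -0.7], [-2.9, 1.5], [2.5, 0.1], [2.2, 0.0]]
yellow [0.5954 0.3744]
blue [0.5466 0.3012]
red [0.5221 0.2646]
green [0.4977 0.228 ]
clear [0.5033 0.3301]
rocker [0.4741 0.1728]
```

Run:
```python
from h import *
for uv,z in (((607,48),.42),((607,48),.36),((640,45),.42),((560,85),.36),((585,10),.5),((490,195),.1),((550,213),.06)):print('scene',uv,z,cast('scene',uv,z).round(3))
for uv,z in (((540,350),.03),((580,300),.15),((575,252),.12),((600,200),0.0)):print('top',uv,z,cast('top',uv,z).round(3))
print(proj('top',(0,0,0)),proj('top',(.2,0,.38)),proj('scene',(.2,0,.38)),proj('scene',(.2,.03,.43)))
s=telemetry.get_state();M=R.from_quat(np.roll(s['orientation'],-1))
th=-.6295;t=np.array([.5421,.2691])
for n,l in {'rocker':(.003,-.12),'clear':L['clear'],'red':L['red'],'blue':L['blue']}.items():
    P=np.array([[np.cos(th),-np.sin(th)],[np.sin(th),np.cos(th)]])@l+t
    print(n,P.round(4),(M.inv().apply(np.r_[P,.08]-s['tcp_pos'])*1e3).round(1))
print(M.as_matrix().round(3).tolist())
```

```text
scene (607, 48) 0.42 [ 0.244 -0.055  0.42 ]
scene (607, 48) 0.36 [ 0.527 -0.398  0.36 ]
scene (640, 45) 0.42 [ 0.243 -0.123  0.42 ]
scene (560, 85) 0.36 [ 0.294 -0.027  0.36 ]
scene (585, 10) 0.5 [0.047 0.224 0.5  ]
scene (490, 195) 0.1 [ 0.48  -0.087  0.1  ]
scene (550, 213) 0.06 [ 0.424 -0.202  0.06 ]
top (540, 350) 0.03 [ 0.352 -0.074  0.03 ]
top (580, 300) 0.15 [ 0.424 -0.083  0.15 ]
top (575, 252) 0.12 [ 0.504 -0.095  0.12 ]
top (600, 200) 0.0 [ 0.636 -0.209  0.   ]
[492.66910623 572.86945014] [633.79273505 510.67807825] [598.74035346  84.75294502] [590.26123218  49.19572047]
rocker [0.4739 0.1703] [-353.8 -216.2  150.9]
clear [0.5079 0.3274] [-316.6  -59.8  150.8]
red [0.524  0.2612] [-359.7 -112.5  150.8]
blue [0.5499 0.2968] [-367.7  -69.2  150.8]
[[-0.902, 0.432, -0.001], [0.432, 0.902, -0.001], [0.0, -0.001, -1.0]]
```

Call:
step_arm:
  moves:
    - [[-35,-21,5],[0,0,0.05],0]
    - [[-70,-42,15],[0,0,0.1],0]
    - [[-105,-63,30],[0,0,0.15],0]
    - [[-140,-84,45],[0,0,0.18],0]
    - [[-175,-105,60],[0,0,0.18],0]
    - [[-210,-126,75],[0,0,0.18],0]
    - [[-240,-145,85],[0,0,0.18],0]
    - [[-260,-158,90],[0,0,0.18],0]

```text
clock: 0.87
tcp_pos: [0.4152, 0.2607, 0.1397]
orientation: [-0.0, 0.309, 0.951, -0.001]
wrist_force: [0.7, -0.2, -0.7]
finger_gap: -0.0003
grip_force: 0.0
```

```bash
cat >> h.py <<'E'
def go(l,z,th=-.6295,t=(.5421,.2691)):
    s=telemetry.get_state();M=R.from_quat(np.roll(s['orientation'],-1))
    P=np.array([[np.cos(th),-np.sin(th)],[np.sin(th),np.cos(th)]])@l+t
    y=M.as_matrix()[:,1];want=th+np.pi/2
    print('shift mm',(M.inv().apply(np.r_[P,z]-s['tcp_pos'])*1e3).round(1),'tool turn z',(np.arctan2(y[1],y[0])-want).round(3),'tcp',s['tcp_pos'].round(4),'F',s['wrist_force'].round(2),'clk',round(s['clock'],2))
E
python3 - <<'E'
from h import *
go((.003,-.12),.07)
E
```

```text
shift mm [-100.7  -38.5   69.8] tool turn z 0.001 tcp [0.4152 0.2607 0.1397] F [ 0.74 -0.21 -0.68] clk 0.87
```

Call:
step_arm:
  moves:
    - [[-25,-10,5],[0,0,0],0]
    - [[-50,-20,12],[0,0,0],0]
    - [[-75,-29,25],[0,0,0],0]
    - [[-95,-36,38],[0,0,0],0]
    - [[-101,-38,50],[0,0,0],0]
    - [[-101,-38,60],[0,0,0],0]
    - [[-101,-38,60],[0,0,0],0]

```text
clock: 1.45
tcp_pos: [0.4725, 0.1731, 0.0791]
orientation: [-0.002, 0.309, 0.951, -0.001]
wrist_force: [0.0, 0.0, 0.6]
finger_gap: -0.0
grip_force: 0.0
```

Run:
```python
from h import *
a=imaging.read_camera('top')[150:350,230:490];b=imaging.read_camera('scene')[130:300,220:460]
a=cv2.resize(a,(780,600),interpolation=3);b=cv2.resize(b,(800,566),interpolation=3)
cv2.imwrite('pics/a1.png',a[...,::-1]);cv2.imwrite('pics/b1.png',b[...,::-1])
go((.003,-.12),.05)
```

```text
shift mm [-2.7 -2.7 31. ] tool turn z 0.003 tcp [0.4733 0.1741 0.081 ] F [0.48 0.59 0.46] clk 1.55
```

View pics/b1.png

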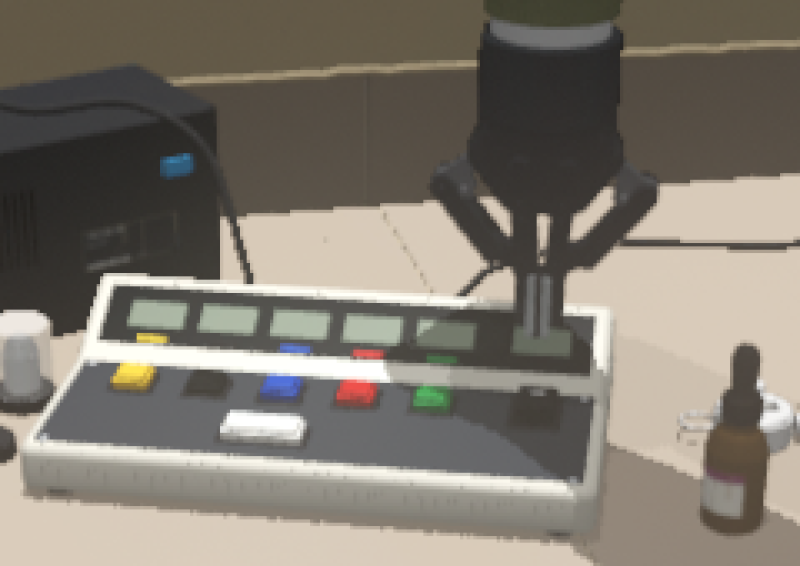

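View pics/a1.png

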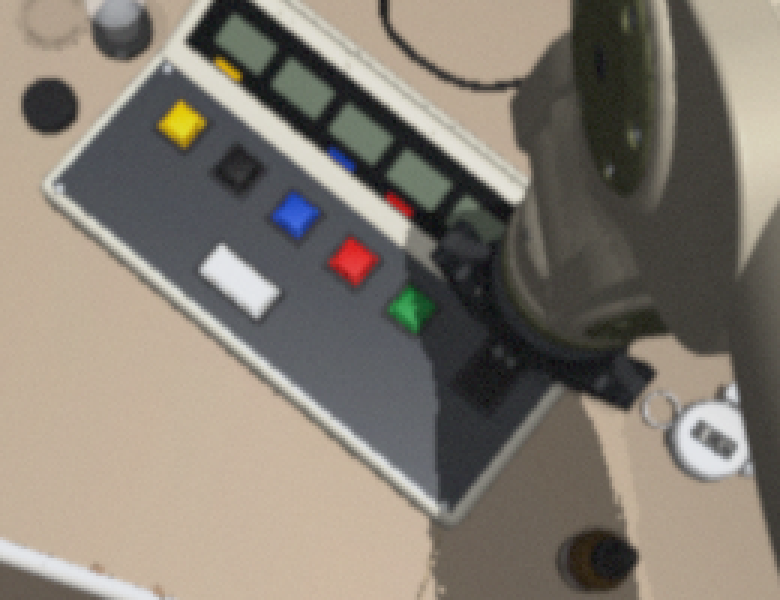

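The scene crop shows the shut fingertips at (540,335), straight above the rocker at (537,400). The top crop shows the console and all small items unmoved. Next I descend gently.

Call:
step_arm:
  moves:
    - [[-1,-1,8],[0,0,0],0]
    - [[-2,-2,16],[0,0,0],0]
    - [[-2,-2,24],[0,0,0],0]
    - [[-2,-2,29],[0,0,0],0]
    - [[-2,-2,32],[0,0,0],0]
    - [[-2,-2,32],[0,0,0],0]
    - [[-2,-2,32],[0,0,0],0]
    - [[-2,-2,32],[0,0,0],0]

```text
clock: 2.22
tcp_pos: [0.4749, 0.171, 0.0495]
orientation: [0.0, 0.308, 0.951, 0.0]
wrist_force: [-0.6, 0.4, -0.4]
finger_gap: 0.0001
grip_force: 0.0
```

Run:
```python
from h import *
go((.003,-.12),.038)
```

```text
shift mm [ 0.4 -1.2 11.5] tool turn z 0.003 tcp [0.4749 0.171  0.0495] F [-0.57  0.37 -0.43] clk 2.22
```

Call:
step_arm:
  moves:
    - [[0,-1,2],[0,0,0],0]
    - [[0,-1,4],[0,0,0],0]
    - [[0,-1,6],[0,0,0],0]
    - [[0,-1,7],[0,0,0],0]
    - [[0,-1,8],[0,0,0],0]
    - [[0,-1,8],[0,0,0],0]
    - [[0,-1,8],[0,0,0],0]

```text
clock: 2.8
tcp_pos: [0.4747, 0.1701, 0.0416]
orientation: [0.001, 0.308, 0.951, 0.0]
wrist_force: [2.1, -1.3, 3.0]
finger_gap: 0.0001
grip_force: 1.3
```

Call:
step_arm:
  moves:
    - [[0,0,1],[0,0,0],0]
    - [[0,0,2],[0,0,0],0]
    - [[0,0,2],[0,0,0],0]
    - [[0,0,2],[0,0,0],0]

```text
clock: 3.13
tcp_pos: [0.4742, 0.1703, 0.0393]
orientation: [0.0, 0.308, 0.951, 0.0]
wrist_force: [1.8, -1.0, 2.4]
finger_gap: -0.0
grip_force: 1.2
```

Call:
step_arm:
  moves:
    - [[0,0,0.7],[0,0,0],0]
    - [[0,0,1.3],[0,0,0],0]
    - [[0,0,1.3],[0,0,0],0]
    - [[0,0,1.3],[0,0,0],0]

```text
clock: 3.47
tcp_pos: [0.4739, 0.1703, 0.0379]
orientation: [-0.0, 0.308, 0.951, 0.0]
wrist_force: [1.2, 0.4, 1.3]
finger_gap: -0.0
grip_force: 1.1
```

Call:
step_arm:
  moves:
    - [[0,0,0.5],[0,0,0],0]
    - [[0,0,0.5],[0,0,0],0]
    - [[0,0,0.5],[0,0,0],0]

```text
clock: 3.72
tcp_pos: [0.4739, 0.1703, 0.0378]
orientation: [-0.0, 0.308, 0.951, 0.0]
wrist_force: [1.3, -0.5, 5.0]
finger_gap: 0.0002
grip_force: 2.5
```

Call:
step_arm:
  moves:
    - [[0,0,0.3],[0,0,0],0]
    - [[0,0,0.3],[0,0,0],0]
    - [[0,0,0.3],[0,0,0],0]

```text
clock: 3.97
tcp_pos: [0.474, 0.1703, 0.0377]
orientation: [-0.0, 0.308, 0.951, 0.0]
wrist_force: [0.4, -0.9, 7.3]
finger_gap: -0.0002
grip_force: 3.7
```

Call:
step_arm:
  moves:
    - [[0,0,-5],[0,0,0],0]
    - [[0,0,-20],[0,0,0],0]
    - [[0,0,-40],[0,0,0],0]
    - [[0,0,-60],[0,0,0],0]
    - [[0,0,-70],[0,0,0],0]
    - [[0,30,-70],[0,0,0],0]
    - [[20,60,-70],[0,0,0],0]
    - [[40,90,-70],[0,0,0],0]

```text
clock: 4.63
tcp_pos: [0.4948, 0.2669, 0.1071]
orientation: [-0.0, 0.31, 0.951, 0.0]
wrist_force: [-0.2, 0.4, -0.5]
finger_gap: 0.0001
grip_force: 0.0
```

Run:
```python
from h import *
go(L['clear'],.06)
a=imaging.read_camera('scene')[190:310,300:460]
cv2.imwrite('pics/b2.png',cv2.resize(a,(800,600),interpolation=3)[...,::-1])
```

```text
shift mm [25.1 56.7 47.1] tool turn z -0.0 tcp [0.4948 0.2669 0.1071] F [-0.22  0.41 -0.53] clk 4.63
```

View pics/b2.png

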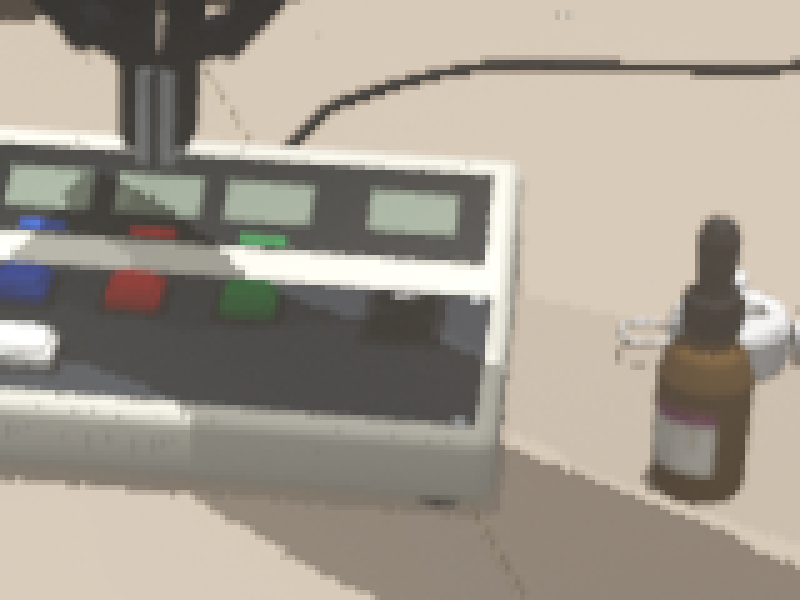

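The scene crop shows the rocker at (405,315) with its near half now raised and its far half (white mark) down, so it is on. Now the clear key.

Call:
step_arm:
  moves:
    - [[10,24,5],[0,0,0],0]
    - [[20,45,15],[0,0,0],0]
    - [[25,57,30],[0,0,0],0]
    - [[25,57,45],[0,0,0],0]
    - [[25,57,52],[0,0,0],0]
    - [[25,57,57],[0,0,0],0]
    - [[25,57,58],[0,0,0],0]
    - [[25,57,58],[0,0,0],0]

```text
clock: 5.35
tcp_pos: [0.5073, 0.3267, 0.0491]
orientation: [-0.0, 0.309, 0.951, -0.0]
wrist_force: [-0.7, 0.2, -0.1]
finger_gap: -0.0001
grip_force: 0.0
```

Run:
```python
from h import *
im=imaging.read_camera('top')
k=keys(im,{'yellow':(290,191),'blue':(328,221),'red':(348,237),'green':(367,253),'clear':(310,243)})
print({i:(k[i][0].round(1).tolist(),int(k[i][1])) for i in k})
go(L['clear'],.04)
```

```text
{}
shift mm [0.3 0.4 9.7] tool turn z 0.002 tcp [0.5078 0.3269 0.0497] F [ 0.57  0.19 -0.24] clk 5.4
```

Keys are hidden from the top here. I'm pressing the clear key: contact is near z 44, home near z 40.

Call:
step_arm:
  moves:
    - [[0,0,2],[0,0,0],0]
    - [[0,0,4],[0,0,0],0]
    - [[0,0,6],[0,0,0],0]
    - [[0,0,8],[0,0,0],0]
    - [[0,0,9.3],[0,0,0],0]
    - [[0,0,9.3],[0,0,0],0]
    - [[0,0,9.3],[0,0,0],0]

```text
clock: 5.98
tcp_pos: [0.5081, 0.3273, 0.0403]
orientation: [0.0, 0.308, 0.951, 0.0]
wrist_force: [1.1, -1.4, 2.7]
finger_gap: -0.0002
grip_force: 1.7
```

Call:
step_arm:
  moves:
    - [[0,0,0.5],[0,0,0],0]
    - [[0,0,0.8],[0,0,0],0]
    - [[0,0,0.8],[0,0,0],0]
    - [[0,0,0.8],[0,0,0],0]

```text
clock: 6.32
tcp_pos: [0.5082, 0.3274, 0.04]
orientation: [0.001, 0.308, 0.951, 0.0]
wrist_force: [-0.4, -1.7, 6.4]
finger_gap: 0.0001
grip_force: 3.5
```

Call:
step_arm:
  moves:
    - [[0,0,0.2],[0,0,0],0]
    - [[0,0,0.2],[0,0,0],0]
    - [[0,0,0.2],[0,0,0],0]
    - [[0,0,0.2],[0,0,0],0]
    - [[0,0,0.2],[0,0,0],0]
    - [[0,0,0.2],[0,0,0],0]
    - [[0,0,0.2],[0,0,0],0]
    - [[0,0,0.2],[0,0,0],0]

```text
clock: 6.98
tcp_pos: [0.5082, 0.3274, 0.04]
orientation: [0.001, 0.308, 0.951, 0.0]
wrist_force: [-0.5, -1.6, 8.5]
finger_gap: -0.0002
grip_force: 4.1
```

Call:
step_arm:
  moves:
    - [[0,0,0],[0,0,0],0]
    - [[0,0,0],[0,0,0],0]
    - [[0,0,0],[0,0,0],0]
    - [[0,0,0],[0,0,0],0]
    - [[0,0,0],[0,0,0],0]
    - [[0,0,0],[0,0,0],0]
    - [[0,0,0],[0,0,0],0]
    - [[0,0,0],[0,0,0],0]

```text
clock: 7.65
tcp_pos: [0.5082, 0.3273, 0.04]
orientation: [0.001, 0.308, 0.951, 0.0]
wrist_force: [-0.9, -2.1, 8.0]
finger_gap: 0.0003
grip_force: 4.1
```

Call:
step_arm:
  moves:
    - [[0,0,0],[0,0,0],0]
    - [[0,0,0],[0,0,0],0]
    - [[0,0,-5],[0,0,0],0]
    - [[0,0,-20],[0,0,0],0]
    - [[0,0,-40],[0,0,0],0]
    - [[0,0,-55],[0,0,0],0]
    - [[0,0,-60],[0,0,0],0]
    - [[0,0,-60],[0,0,0],0]

```text
clock: 8.32
tcp_pos: [0.5082, 0.3279, 0.1001]
orientation: [0.001, 0.308, 0.951, 0.001]
wrist_force: [-0.2, -0.4, -0.4]
finger_gap: 0.0003
grip_force: 0.0
```

Run:
```python
from h import *
go(L['red'],.049)
```

```text
shift mm [-51.8 -44.8  51.1] tool turn z 0.003 tcp [0.5082 0.3279 0.1001] F [-0.18 -0.42 -0.38] clk 8.32
```

Call:
step_arm:
  moves:
    - [[-26,-22,0],[0,0,0],0]
    - [[-46,-40,8],[0,0,0],0]
    - [[-52,-45,22],[0,0,0],0]
    - [[-52,-45,36],[0,0,0],0]
    - [[-52,-45,46],[0,0,0],0]
    - [[-52,-45,50],[0,0,0],0]
    - [[-52,-45,50],[0,0,0],0]
    - [[-52,-45,50],[0,0,0],0]

```text
clock: 8.98
tcp_pos: [0.523, 0.2607, 0.0485]
orientation: [-0.0, 0.308, 0.951, -0.0]
wrist_force: [0.3, 0.2, 0.0]
finger_gap: 0.0001
grip_force: 0.0
```

Run:
```python
from h import *
go(L['red'],.04)
a=imaging.read_camera('scene')[190:310,220:380]
cv2.imwrite('pics/b3.png',cv2.resize(a,(800,600),interpolation=3)[...,::-1])
```

```text
shift mm [-0.6  1.   8.5] tool turn z 0.003 tcp [0.523  0.2607 0.0485] F [0.27 0.16 0.03] clk 8.98
```

View pics/b3.png

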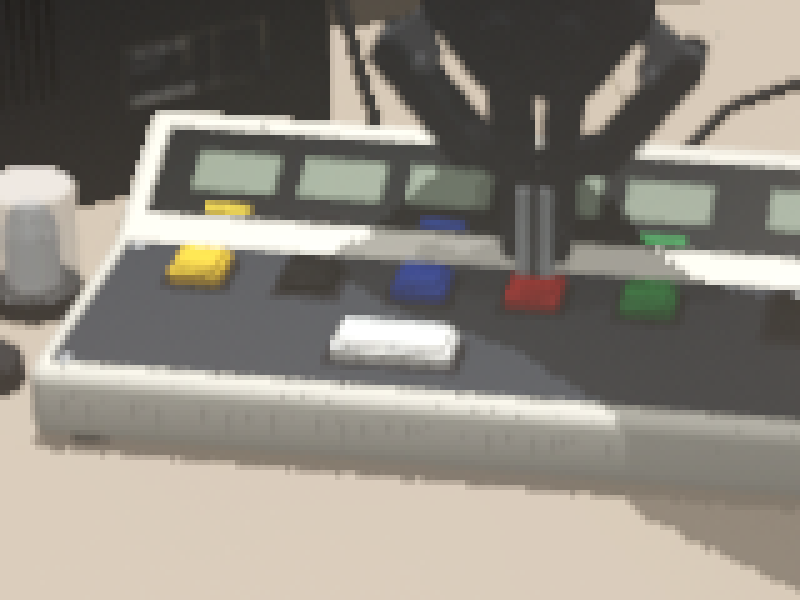

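The crop shows the shut tips at (536,270), centred on the red key at (535,290) and clear of the neighbouring keys and the hood. Pressing red, then letting go.

Call:
step_arm:
  moves:
    - [[0,0,2],[0,0,0],0]
    - [[0,0,4],[0,0,0],0]
    - [[0,0,6],[0,0,0],0]
    - [[0,0,8],[0,0,0],0]
    - [[0,0,9],[0,0,0],0]
    - [[0,0,9.5],[0,0,0],0]
    - [[0,0,9.5],[0,0,0],0]
    - [[0,0,9.5],[0,0,0],0]

```text
clock: 9.7
tcp_pos: [0.5238, 0.2608, 0.0401]
orientation: [0.0, 0.308, 0.951, 0.001]
wrist_force: [-1.1, 0.9, 5.2]
finger_gap: -0.0002
grip_force: 2.6
```

Call:
step_arm:
  moves:
    - [[0,0,0.4],[0,0,0],0]
    - [[0,0,0.4],[0,0,0],0]
    - [[0,0,0.4],[0,0,0],0]

```text
clock: 9.95
tcp_pos: [0.5238, 0.2608, 0.04]
orientation: [0.0, 0.308, 0.951, 0.001]
wrist_force: [-0.9, 0.7, 7.0]
finger_gap: -0.0001
grip_force: 3.9
```

Call:
step_arm:
  moves:
    - [[0,0,-5],[0,0,0],0]
    - [[0,0,-20],[0,0,0],0]
    - [[0,0,-40],[0,0,0],0]
    - [[0,0,-40],[0,0,0],0]
    - [[0,22,-40],[0,0,0],0]
    - [[0,44,-40],[0,0,0],0]
    - [[0,44,-40],[0,0,0],0]
    - [[0,44,-40],[0,0,0],0]

```text
clock: 10.62
tcp_pos: [0.5491, 0.2962, 0.078]
orientation: [-0.0, 0.308, 0.951, -0.0]
wrist_force: [0.2, 0.0, 0.1]
finger_gap: -0.0003
grip_force: 0.0
```

Run:
```python
from h import *
go(L['blue'],.04)
```

```text
shift mm [-0.4  1.  38. ] tool turn z 0.003 tcp [0.5491 0.2962 0.078 ] F [0.16 0.01 0.14] clk 10.62
```

Call:
step_arm:
  moves:
    - [[0,1,10],[0,0,0],0]
    - [[0,1,20],[0,0,0],0]
    - [[0,1,27],[0,0,0],0]
    - [[0,1,31],[0,0,0],0]
    - [[0,1,34],[0,0,0],0]
    - [[0,1,37],[0,0,0],0]
    - [[0,1,38.5],[0,0,0],0]
    - [[0,1,38.5],[0,0,0],0]

```text
clock: 11.28
tcp_pos: [0.5493, 0.2965, 0.0405]
orientation: [-0.0, 0.308, 0.951, -0.0]
wrist_force: [-2.3, -1.5, 2.8]
finger_gap: -0.0001
grip_force: 1.6
```

Call:
step_arm:
  moves:
    - [[0,0,0.5],[0,0,0],0]
    - [[0,0,0.5],[0,0,0],0]
    - [[0,0,0.5],[0,0,0],0]

```text
clock: 11.53
tcp_pos: [0.5499, 0.2968, 0.0405]
orientation: [0.0, 0.308, 0.951, 0.0]
wrist_force: [-2.5, -1.3, 3.0]
finger_gap: 0.0001
grip_force: 1.7
```

Call:
step_arm:
  moves:
    - [[0,0,0.8],[0,0,0],0]
    - [[0,0,0.8],[0,0,0],0]
    - [[0,0,0.8],[0,0,0],0]

```text
clock: 11.78
tcp_pos: [0.55, 0.2969, 0.04]
orientation: [0.0, 0.308, 0.951, 0.0]
wrist_force: [-2.0, -0.6, 5.9]
finger_gap: 0.0001
grip_force: 3.4
```

Call:
step_arm:
  moves:
    - [[0,0,0.3],[0,0,0],0]
    - [[0,0,0.3],[0,0,0],0]
    - [[0,0,0.3],[0,0,0],0]

```text
clock: 12.03
tcp_pos: [0.55, 0.2969, 0.04]
orientation: [0.0, 0.308, 0.951, 0.0]
wrist_force: [-4.2, -1.5, 8.7]
finger_gap: 0.0002
grip_force: 4.2
```

Blue is fully down. Next I release it, move up and back, and check.

Call:
step_arm:
  moves:
    - [[0,0,-5],[0,0,0],0]
    - [[0,0,-20],[0,0,0],0]
    - [[0,0,-45],[0,0,0],0]
    - [[0,0,-80],[0,0,0],0]
    - [[0,0,-115],[0,0,0],0]
    - [[20,20,-135],[0,0,0],0]
    - [[50,40,-140],[0,0,0],0]
    - [[80,60,-140],[0,0,0],0]

```text
clock: 12.7
tcp_pos: [0.5225, 0.3939, 0.1825]
orientation: [0.002, 0.31, 0.951, 0.003]
wrist_force: [0.4, 0.3, -0.3]
finger_gap: 0.0
grip_force: 0.0
```

Call:
step_arm:
  moves:
    - [[30,20,0],[0,0,0],0]
    - [[60,40,0],[0,0,0],0]
    - [[90,60,0],[0,0,0],0]
    - [[120,80,0],[0,0,0],0]
    - [[150,90,0],[0,0,0],0]
    - [[170,90,0],[0,0,0],0]
    - [[170,90,0],[0,0,0],0]
    - [[170,90,0],[0,0,0],0]

```text
clock: 13.37
tcp_pos: [0.4342, 0.5663, 0.1786]
orientation: [0.0, 0.307, 0.952, 0.0]
wrist_force: [0.1, -0.4, -0.2]
finger_gap: -0.0002
grip_force: 0.0
```

Run:
```python
from h import *
im=imaging.read_camera('top')
k=keys(im,{'yellow':(290,191),'blue':(328,221),'red':(348,237),'green':(367,253),'clear':(310,243)})
print({i:(k[i][0].round(1).tolist(),int(k[i][1])) for i in k})
if len(k)>2:
    th,Rm,t,r=fit([L[i] for i in k],[cast('top',k[i][0],.042)[:2] for i in k]);print(th,t)
b=imaging.read_camera('scene')[190:310,220:480]
cv2.imwrite('pics/end.png',np.vstack([cv2.resize(im[130:350,220:500],(640,400)),cv2.resize(b,(640,200))])[...,::-1])
s=telemetry.get_state();print(s['clock'],s['tcp_pos'],s['wrist_force'])
```

```text
{'yellow': ([290.3, 191.0], 159), 'blue': ([328.1, 221.2], 155), 'red': ([347.3, 236.7], 157), 'green': ([366.9, 252.3], 139), 'clear': ([309.2, 243.1], 285)}
-0.6293319693847162 [0.54212229 0.26897183]
13.4667 [0.43581941 0.56477528 0.17885146] [ 0.54094649 -0.25627472 -0.55620621]
```

View pics/end.png

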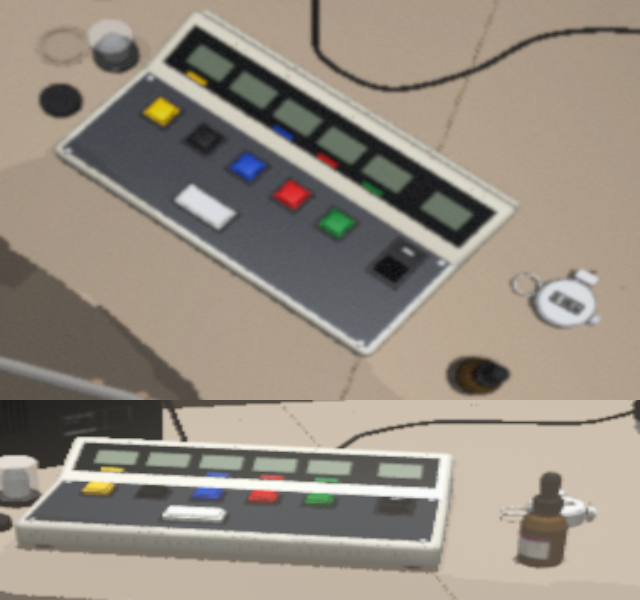

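The console is where it started (fit within 0.2 mm), the rocker at (397,258) is on, all keys are up, and the small items haven't moved.

```bash
python3 -c "
from workcell import env
print(env.hand_in())"
```

```text
the job is handed in; nothing more can be done
None
```

I switched the console on, held the clear key fully down for over a second, tapped red and then blue fully down and released each, and handed the job in at about 13.5 s; the console and the small items around it did not move.

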